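# Set the spice grinder to the four-pip grind and start it

## Robot

A 6-joint arm with a two-finger parallel gripper is mounted at the origin on the work surface. World frame = base frame: x ahead of the robot, y to its left, z up, the work surface at z = 0. Lengths are in m, angles in rad, forces in N, time in s.
With the tool pointing down it reaches from about 0.275 to 0.875 m from the base axis. Payload 12.5 kg.
Tool frame: the origin (TCP) lies midway between the tips of the shut fingers; the grasp point (between the pads) lies 19 mm behind it; z points along the fingers, y is the direction in which the jaws open and shut (so a half turn about z gives the same grasp; the last joint's range is limited). The gripper opens to 85 mm and grips with 20 to 120 N. Pads are 22 mm wide; open, the fingers measure 114 mm over their backs; the gripper's body (76 mm by 85 mm) begins 54 mm behind the grasp point. The pads swing forward as they close: fully open they stand 13 mm farther back than shut.
Start: joints at [1.247, 0.351, 1.652, -0, 1.139, -0.085], TCP at [0.13, 0.534, 0.231] pointing down, gripper open.
Joint ranges: [-2.75, 2.75], [-0.79, 2.1], [0.01, 2.65], [-1.57, 4.71], [0.07, 3.14], [-2.87, 2.87]. Speed limits (rad/s): [2.22, 2.22, 2.79, 3.14, 3.14, 3.14].

## Interface

Orientations are given as a 3x3 rotation matrix whose columns are the frame's x, y, z axes.
In Python, from station import * gives the robot as it stands.
- The arm moves only by the shell command python3 -m crank 'ROWS' [FORCE]. ROWS is JSON, a list of rows, each a list of 5 numbers: the shift along the tool's x, y, z in mm, then the turn about the tool's z in rad, then the finger opening in mm, from 0 to 85.4. A call has 1 to 20 rows; each row is the pose to reach, as a shift and turn from the pose measured when the call began, along the tool's axes at that moment; what a row does not reach only later rows make up. A row lasts 1/8 s, in which the tool goes at most 62.5 mm and 10.7 degrees, less where a joint would pass 70% of its speed; a pose out of reach is approached as far as the arm can. A call with a gripper value outside its range is refused whole. The fingers move at their own pace and stop on an object; FORCE is the grip in N (left out, the last holds). Time passes only in rows, so rows that repeat a pose let the fingers close. It gives the time, the measured TCP pose, the force and the opening at its end, in the units of the state.
- read_state(): the state, without advancing time (a new reading comes with each control period).
- read_camera(name): name is "scene" or "side" or "wrist"; returns a dict with "frame" (400x640x3 uint8, red, green, blue), "K" (3x3 intrinsics, pixels), "R" (3x3) and "t" (3): a world point X has camera coordinates R X + t; the wrist camera has in their place "T_tool_cam" (4x4, takes a point from camera to tool coordinates, whose origin is the TCP and whose axes are the flange's). Camera axes: x right, y down, z forward; pixel columns grow to the right and rows downward; lengths in m; the calibration is good to about 2 mm. A picture is of the moment at which its call begins: read the wrist's pose just before it. There is no depth.
- close_job(): hands the job in, once; it reports no verdict.
The state is a dict: "time": time; "qpos": joint angles; "dq": joint speeds; "joint_torque": joint torques, N m; "position": TCP position; "tcp_rot": TCP orientation; "contact_force": force on the tool from outside, world axes, zero at the start; "moment": the same for the moment, N m; "gripper_width": opening from 0.0 (shut) to 1.0 (fully open).
Only numpy, scipy, OpenCV 4.12 (cv2) and the standard library are available. Lean on these libraries where they do the work, as an engineer would, in place of code of your own. Each camera call takes 0.05 s, during which the arm holds its last target.

## Task

Set the spice grinder's grind selector to the four-pip mark by pushing the tab on its ring round until it rests in that click, then press the start key on the grinder's deck right down and let it come up again. Only push and press: do not pinch the tab, do not press the start key at any other grind setting, and leave the jar, bowl, cups, scoop, pan and lid where they stand.

Things in the scene. Friction and masses are not known exactly. Their poses are not given: they have to be found in the camera images.
- grinder: burr spice grinder, fixed to the ledge: rounded grey box with black base and flat bare-steel deck, 200 mm (x) by 172 mm (y), deck 160 mm above the ledge. Origin at the centre of its underside; its front (amber catch bin) faces its -x, towards the robot, give or take 0.4 rad; its left side is +y, its right -y; z up
- ring_axis (a point): point on the vertical turning axis of the round black selector ring on the deck, at deck height. The ring is 48 mm in radius with its ribs and 18 mm high; within it stands the clear hopper with black lid, 45 mm in radius, from 20 mm above the deck to its knob's top 62 mm above the deck
- selector (a joint): angle of the selector ring (rad), growing clockwise seen from above. Clicks: 0 one pip, 0.42 two, 0.84 three, 1.26 four, 1.68 five; stops 0.05 beyond the ends. Starts in one of the first three. A spring draws it into the nearest click from 0.15 rad away, so pushed over a hump the tab jumps ahead of the finger into the next click. Passing a hump takes 4 to 7 N at the tab
- mark1 (a point): where tab lies when the tab stands in the one-pip click; fixed to the grinder. Raised black pips on the deck, 77 to 88 mm from the axis, mark the clicks with 1, 2, 3, 4 and 5 pips laid out as on a die: one pip at the front, then clockwise seen from above to five at the left (+y) side
- mark4 (a point): where tab lies when the tab stands in the four-pip click: 62 mm from ring_axis, 14 mm above the deck; fixed to the grinder
- tab (a point): middle of the tab's thickness, 62 mm from ring_axis, 14 mm above the deck; turns with the ring. The tab is an upright black fin with a light line on top, straight out from the ring: 46 to 74 mm from the axis, 12 mm thick, 3 to 24 mm above the deck, clear deck on both sides. Pushed on its anticlockwise flank it turns clockwise (angle grows)
- start_key (a joint): travel of the start key (m): 0 up, 0.006 fully down; sprung, comes up by itself. About 1.5 N starts it moving, 5 N takes it fully down; it counts as pressed beyond 0.004
- start_key_top (a point): centre of the top of the round black start key (26 mm across, in a 42 mm dark steel bezel 4 mm high) in the deck's front right (-x, -y) corner; 14 mm above the deck when up, moves down with the key; pressed straight down
- spice_jar: amber glass spice jar with steel cap, 48 mm across, 100 mm tall, standing on the ledge at the grinder's right side (-y); origin at the centre of its underside; leave alone
- pinch_bowl: terracotta pinch bowl, 84 mm across, 36 mm tall, on the ledge at the grinder's left side (+y); origin at the centre of its underside; leave alone
- cup_a: white ceramic spice cup, 74 mm across, 62 mm tall, in the bamboo tray on the right; origin at the centre of its underside; leave alone
- cup_b: second such cup in the tray; leave alone
- cup_c: third such cup in the tray; leave alone
- scoop: small green plastic scoop, 76 mm long, hooked over the tray's near-grinder edge (100 mm above the ledge); origin on that edge under its hook; leave alone
- tagine_insert: stainless steel tagine insert (shallow round pan), 232 mm across the rim, 278 mm over its two loop handles, 58 mm tall, on the left; origin at the centre of its underside; leave alone
- glass_lid: heat-proof glass lid, 196 mm across, 64 mm tall with its steel knob, lying behind the grinder; origin at the centre of its underside; leave alone

How it is judged:
By the outcome, as a careful person would: the job done as asked, in the order asked, and still so for the second after the job is handed in, with the robot touching nothing.
It also fails if it takes over 42 s, if anything falls off the work surface, if the arm or the gripper's body presses on something with over 40 N, if the wrist force passes 120 N, or if a joint passes its speed limit or range.

## Working session

There is one attempt and no reset: what is moved stays moved. The work goes in short steps, Python scripts to look and compute and a shell command to move; the robot and the scene stay as the last step left them, time stands still between calls to the robot, and variables do not carry over. Pictures are saved under pics/ and viewed, and the job is handed in when it is done.

```bash
mkdir -p pics; ls
python3 - <<'E'
from station import *
import cv2
s=read_state();print(s)
for n in("scene","side","wrist"):
    c=read_camera(n);cv2.imwrite(f"pics/{n}0.png",c["frame"][:,:,::-1])
    print(n,{k:v for k,v in c.items() if k!="frame"})
E
```

```text
pics
{'time': 0.0, 'qpos': array([ 1.24740672e+00,  3.51227385e-01,  1.65242454e+00,  3.45832300e-05,
        1.13908548e+00, -8.45869553e-02]), 'dq': array([-0.00148898,  0.00083987,  0.0001817 ,  0.00032831, -0.00093287,
       -0.00060627]), 'joint_torque': array([ 2.64154396e-04, -5.06102514e+01, -2.91402090e+01, -9.95443224e-05,
        4.52126667e-03,  1.08047945e-05]), 'position': array([0.12995274, 0.53409142, 0.23076309]), 'tcp_rot': array([[-9.71618438e-01,  2.36553284e-01, -3.93563976e-04],
       [ 2.36553576e-01,  9.71617851e-01, -1.07543067e-03],
       [ 1.27997127e-04, -1.13800724e-03, -9.99999344e-01]]), 'contact_force': array([-0.14412447, -0.25617997,  0.72192164]), 'moment': array([-0.00100733, -0.02833425,  0.04774693]), 'gripper_width': 0.9939538412383105}
scene {'K': array([[408.35256439,   0.        , 322.85214804],
       [  0.        , 408.35256439, 193.84355449],
       [  0.        ,   0.        ,   1.        ]]), 'R': array([[-0.55255227,  0.83347211, -0.00319704],
       [ 0.72400054,  0.47807043, -0.49726439],
       [-0.4129276 , -0.27707923, -0.867593
[... 252 characters left out ...]
-0.43267952, -0.0182566 ],
       [-0.28392571, -0.55859392, -0.77933242],
       [ 0.32700315,  0.70764487, -0.62634469]]), 't': array([-0.53175909,  0.25374872,  0.90256767])}
wrist {'K': array([[308.71224395,   0.        , 324.30801202],
       [  0.        , 308.71224395, 198.14120891],
       [  0.        ,   0.        ,   1.        ]]), 'T_tool_cam': array([[-6.70250279e-04, -9.47428402e-01, -3.19967144e-01,
         8.28441351e-02],
       [ 9.99999505e-01, -8.70235629e-04,  4.82037007e-04,
         1.36712704e-03],
       [-7.35142360e-04, -3.19966663e-01,  9.47428517e-01,
        -1.44064310e-01],
       [ 0.00000000e+00,  0.00000000e+00,  0.00000000e+00,
         1.00000000e+00]])}
```

View pics/scene0.png

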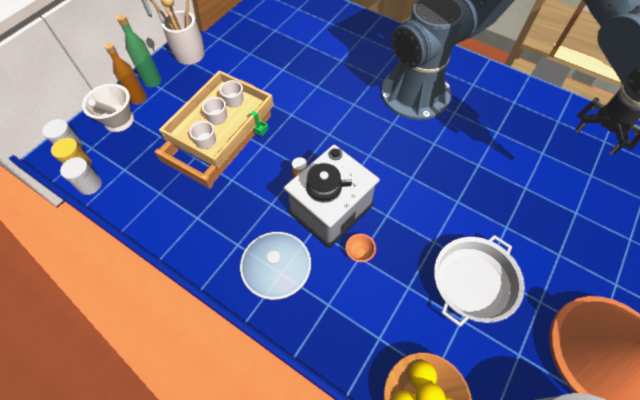

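View pics/side0.png

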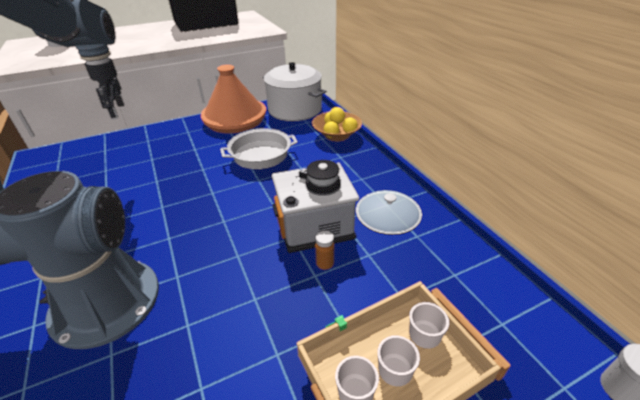

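View pics/wrist0.png

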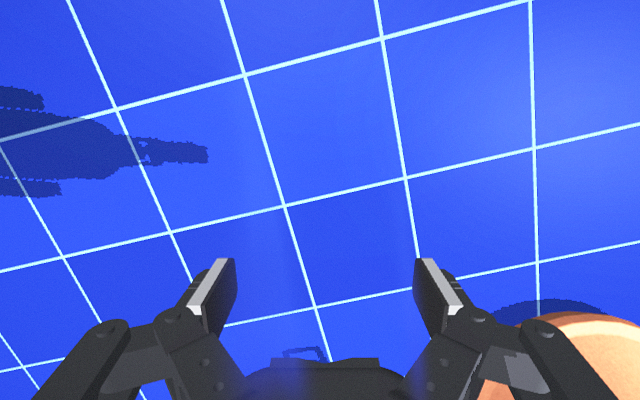

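The overview shows the grinder in the scene image around (330,190) and in the side image around (315,200). I'll zoom in on both.

Run:
```python
import cv2
a=cv2.imread("pics/scene0.png")[135:245,270:400];cv2.imwrite("pics/s_z.png",cv2.resize(a,None,fx=5,fy=5,interpolation=cv2.INTER_CUBIC))
a=cv2.imread("pics/side0.png")[150:275,260:370];cv2.imwrite("pics/d_z.png",cv2.resize(a,None,fx=4.6,fy=4.6,interpolation=cv2.INTER_CUBIC))
```

```text
(no output)
```

View pics/s_z.png

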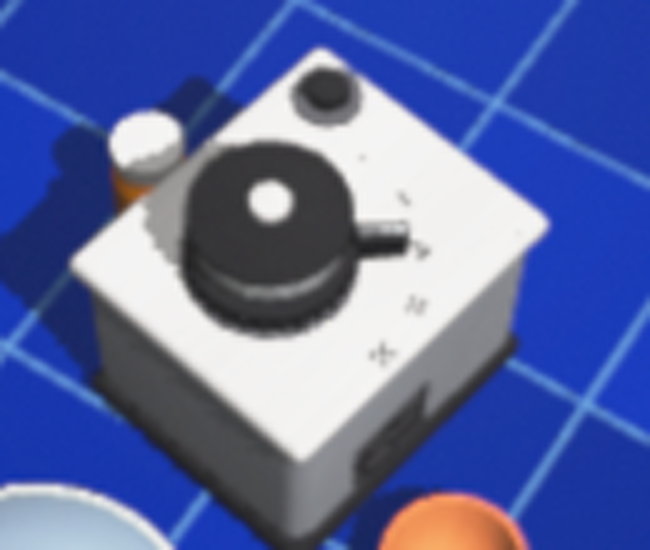

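View pics/d_z.png

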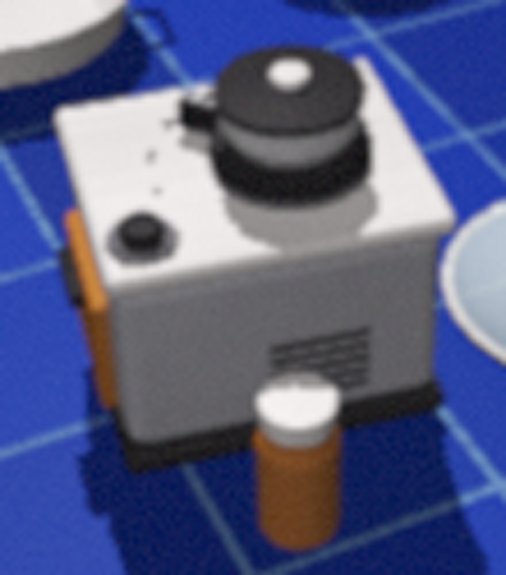

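Deck corners in the scene zoom: left (72,262), top (322,48), right (550,222), bottom (300,462). The tab, at (400,238), seems to be in the three-pip click. Next I cast rays onto the deck plane.

```bash
cat > h.py <<'E'
from station import *
import numpy as np, cv2
def ray(c,uv,z):
    d=c["R"].T@(np.linalg.inv(c["K"])@np.array([uv[0],uv[1],1.]));o=-c["R"].T@c["t"]
    return o+d*(z-o[2])/d[2]
def wcam(c,s):
    R=s["tcp_rot"]@c["T_tool_cam"][:3,:3];p=s["tcp_rot"]@c["T_tool_cam"][:3,3]+s["position"]
    return dict(K=c["K"],R=R.T,t=-R.T@p)
E
python3 - <<'E'
from h import *
c=read_camera("scene");Z=lambda u,v:(270+(u-2)/5,135+(v-2)/5)
P={n:ray(c,Z(*p),z) for n,p,z in[("L",(72,262),.16),("T",(322,48),.16),("R",(550,222),.16),("B",(300,462),.16),("key",(327,90),.174),("tabend",(408,232),.184),("p1",(363,158),.16),("p2",(405,198),.16),("p3",(420,250),.16),("p4",(415,303),.16),("p5",(381,353),.16),("knob",(269,190),.222)]}
for k in P:print(k,P[k].round(4))
for a,b in("LT","TR","RB","BL"):print(a,b,np.linalg.norm(P[a]-P[b]),P[b]-P[a])
d=read_camera("side");Y=lambda u,v:(260+(u-2)/4.6,150+(v-2)/4.6)
for n,p,z in[("FL",(57,110),.16),("FR",(112,283),.16),("BR",(452,222),.16),("BL",(372,62),.16),("key",(141,222),.174),("knob",(290,65),.222)]:print(n,ray(d,Y(*p),z).round(4))
E
```

```text
L [ 0.6517 -0.0912  0.16  ]
T [ 0.4588 -0.0563  0.16  ]
R [0.4889 0.1097 0.16  ]
B [0.6832 0.0749 0.16  ]
key [ 0.4904 -0.033   0.174 ]
tabend [0.55   0.0555 0.184 ]
p1 [0.5095 0.0032 0.16  ]
p2 [0.519  0.0362 0.16  ]
p3 [0.5427 0.0602 0.16  ]
p4 [0.5721 0.0751 0.16  ]
p5 [0.6075 0.076  0.16  ]
knob [ 0.5887 -0.0063  0.222 ]
L T 0.19606291215731728 [-0.19293611  0.03487585  0.        ]
T R 0.16871108945559674 [0.03015669 0.16599399 0.        ]
R B 0.19738173751023155 [ 0.19429317 -0.03478093  0.        ]
B L 0.16905219146593783 [-0.03151376 -0.16608891  0.        ]
FL [0.4869 0.1032 0.16  ]
FR [ 0.4589 -0.0629  0.16  ]
BR [ 0.6467 -0.1     0.16  ]
BL [0.6822 0.0621 0.16  ]
key [ 0.4866 -0.0381  0.174 ]
knob [ 0.5952 -0.0019  0.222 ]
```

Checks agree: the deck measures 0.196 × 0.169 m with yaw about −0.18, and the tab looks to be in click three. I'll shut the gripper and take the wrist camera over the deck.

```bash
python3 -m crank '[[0,0,-80,0,0],[-140,-105,-80,0.2,0],[-280,-210,-80,0.4,0],[-420,-310,-80,0.6,0],[-576,-420,-80,0.8,0],[-576,-420,-80,0.8,0],[-576,-420,-80,0.8,0],[-576,-420,-80,0.8,0],[-576,-420,-80,0.8,0],[-576,-420,-80,0.8,0],[-576,-420,-80,0.8,0],[-576,-420,-80,0.8,0],[-576,-420,-80,0.8,0],[-576,-420,-80,0.8,0],[-576,-420,-80,0.8,0]]'
python3 - <<'E'
from h import *
s=read_state();c=read_camera("wrist");print(s["time"],s["position"],s["tcp_rot"].round(3),s["dq"].round(3))
cv2.imwrite("pics/w1.png",c["frame"][:,:,::-1])
E
```

```text
time: 2.12
position: [0.5899, -0.0094, 0.3111]
tcp_rot: [[-0.508, 0.862, -0.001], [0.862, 0.508, -0.0], [0.0, -0.001, -1.0]]
contact_force: [0.4, -0.2, -0.2]
gripper_width: -0.0
2.125 [ 0.58985424 -0.00938197  0.31113655] [[-0.508  0.862 -0.001]
 [ 0.862  0.508 -0.   ]
 [ 0.    -0.001 -1.   ]] [ 0.012 -0.012  0.004  0.    -0.001 -0.001]
```

View pics/w1.png

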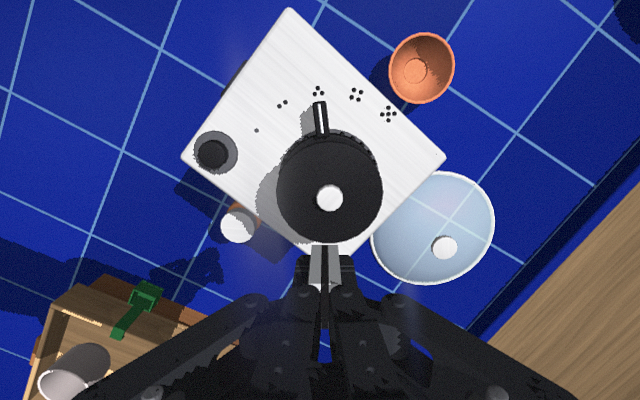

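The wrist view is clear. Pips: one (256,130), two (282,104), three (318,91), four (356,95), five (388,114). The tab runs (320,103)–(322,136) at three, the key top is at (212,153) and the knob at (329,198).

Run:
```python
from h import *
from scipy.optimize import least_squares
s=read_state();c0=read_camera("wrist");c=wcam(c0,s);f=c0["frame"]
g=cv2.cvtColor(f,cv2.COLOR_RGB2GRAY)
A=[]
for n,(u,v,h) in dict(p1=(256,130,6),p2=(282,104,9),p3=(318,91,8),p4=(356,95,9),p5=(388,114,10)).items():
    w=g[v-h:v+h+1,u-h:u+h+1].astype(float);w=np.clip(170-w,0,None)
    yy,xx=np.mgrid[v-h:v+h+1,u-h:u+h+1]
    if n=="p3": w[yy>96]=0
    p=(np.sum(w*xx)/w.sum(),np.sum(w*yy)/w.sum());A.append(ray(c,p,.161)[:2]);print(n,np.round(p,1),A[-1].round(4))
A=np.array(A)
r=least_squares(lambda q:np.hypot(*(A-q[:2]).T)-.0825,[.59,-.01]);ax=r.x;print("axis",ax,r.fun)
r3=least_squares(lambda q:np.hypot(*(A-q[:2]).T)-q[2],[.59,-.01,.08]);print("free",r3.x)
print("angles cw",np.diff(-np.unwrap([np.arctan2(*(a-ax)[::-1]) for a in A])),[np.degrees(np.arctan2(*(a-ax)[::-1])).round(2) for a in A])
print("knob",ray(c,(329.5,198),.222)); print("key",ray(c,(212,152.5),.174))
for p in((320,103),(322,136)):
    q=ray(c,p,.184)[:2];print("tab",q,np.hypot(*(q-ax)),np.degrees(np.arctan2(*(q-ax)[::-1])))
x=f[80:180,190:410,::-1];cv2.imwrite("pics/w1z.png",cv2.resize(x,None,fx=3.6,fy=3.6,interpolation=cv2.INTER_CUBIC))
x=f[230:330,270:380,::-1];cv2.imwrite("pics/w1f.png",cv2.resize(x,None,fx=5,fy=5,interpolation=cv2.INTER_CUBIC))
```

```text
p1 [256.  130.2] [0.5091 0.0032]
p2 [282.  103.9] [0.5189 0.0364]
p3 [317.5  91.4] [0.5415 0.0621]
p4 [355.6  94.4] [0.5725 0.0774]
p5 [389.9 111.6] [0.6077 0.0808]
axis [ 0.59228817 -0.00176213] [ 0.00085792  0.0001756  -0.00084686 -0.00091134  0.00143915]
free [ 0.59620979 -0.00677261  0.08798739]
angles cw [0.42006092 0.4192694  0.42668608 0.42955229] [np.float64(176.58), np.float64(152.51), np.float64(128.49), np.float64(104.04), np.float64(79.43)]
knob [ 0.59132451 -0.00235236  0.222     ]
key [ 0.48502131 -0.03261905  0.174     ]
tab [0.54840849 0.05530425] 0.07198609846510295 127.55752990144344
tab [0.56370792 0.03250675] 0.044622718519427514 129.82811269787936
```

View pics/w1z.png

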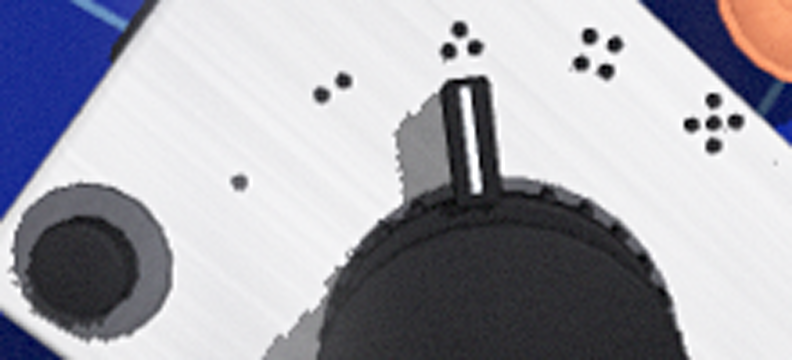

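View pics/w1f.png

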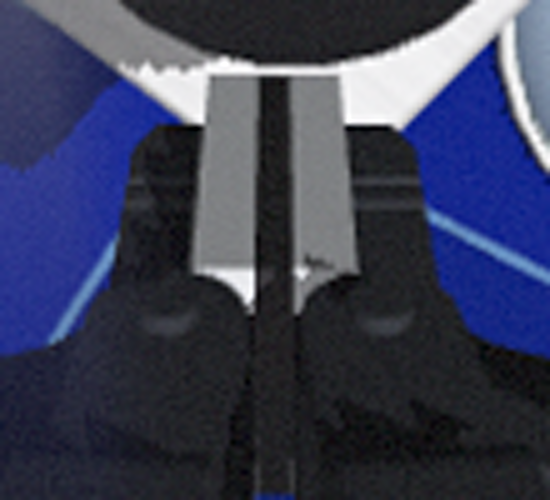

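The tab is at 128.5° against pip three at 128.5°, so it starts in the three-pip click. Mark four is at 104°. The axis (0.592, −0.002) agrees with the knob (0.591, −0.002). Next I work out the standby pose and the arc.

```bash
cat >> h.py <<'E'
ax=np.array([.592,-.002])
def arc(off,th,z,r=.067):
    """rows from present pose: tool x radial at th(deg), TCP off mm behind (anticlockwise)"""
    s=read_state();R=s["tcp_rot"];t=np.radians(th)
    p=ax+r*np.array([np.cos(t),np.sin(t)])-off*np.array([np.sin(t),-np.cos(t)])
    d=R.T@(np.array([p[0],p[1],z])-s["position"])
    y=np.arctan2(R[1,0],R[0,0]);return (d*1000).round(1),round(float((y-t+np.pi)%(2*np.pi)-np.pi),3),p.round(4)
E
python3 -c "
from h import *
print(arc(.028,128.5,.311),arc(.028,128.5,.166))"
```

```text
(array([ 67.5, -31.5,   0.4]), -0.139, array([0.5284, 0.033 ])) (array([ 67.5, -31.5, 145.4]), -0.139, array([0.5284, 0.033 ]))
```

```bash
python3 -m crank '[[67,-31,0,-0.139,0],[67,-31,0,-0.139,0],[67,-31,0,-0.139,0],[67,-31,60,-0.139,0],[67,-31,115,-0.139,0],[67,-31,135,-0.139,0],[67,-31,145,-0.139,0],[67,-31,145,-0.139,0],[67,-31,145,-0.139,0]]'
python3 - <<'E'
from h import *
s=read_state();c=read_camera("wrist");print(s["time"],s["position"],s["contact_force"].round(2))
print(s["tcp_rot"].round(3))
cv2.imwrite("pics/w2.png",c["frame"][:,:,::-1])
for o,th in((.022,128.5),(.018,128.5),(.014,128.5)):print(o,th,arc(o,th,.166))
E
```

```text
time: 3.35
position: [0.5298, 0.0327, 0.1675]
tcp_rot: [[-0.622, 0.783, 0.002], [0.783, 0.622, -0.0], [-0.001, 0.001, -1.0]]
contact_force: [-0.2, 0.3, -0.3]
gripper_width: 0.003
3.35 [0.52983825 0.03270239 0.16750267] [-0.2   0.28 -0.28]
[[-0.622  0.783  0.002]
 [ 0.783  0.622 -0.   ]
 [-0.001  0.001 -1.   ]]
0.022 128.5 (array([1.1, 5.1, 1.5]), 0.0, array([0.5331, 0.0367]))
0.018 128.5 (array([1.1, 9.1, 1.5]), 0.0, array([0.5362, 0.0392]))
0.014 128.5 (array([ 1.1, 13.1,  1.5]), 0.0, array([0.5393, 0.0417]))
```

View pics/w2.png

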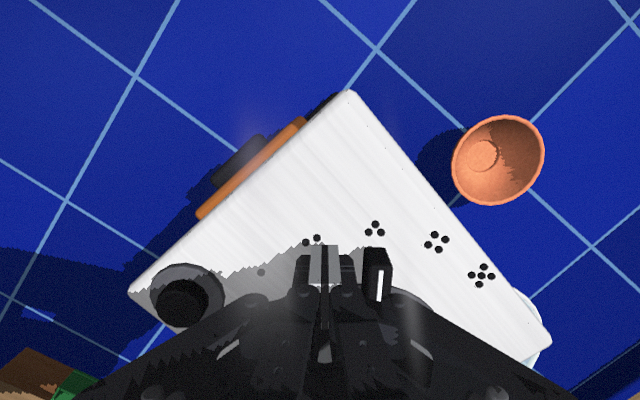

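The fingers stand by the tab's anticlockwise flank with a small gap: black part at column 355, tab flank at 362. I'll push gently along the arc and watch the force.

```bash
python3 -m crank '[[1,4,1,0,0],[1,7,1,0,0],[1,9,1,0,0],[1,9,1,0,0]]'
python3 - <<'E'
from h import *
s=read_state();c=read_camera("wrist");print(s["time"],s["position"],s["contact_force"].round(2),"tool F",(s["tcp_rot"].T@s["contact_force"]).round(2))
cv2.imwrite("pics/w3.png",c["frame"][:,:,::-1])
for o in (.014,.018,.020):
  for th in (128.5,122,118,114,110,107):print(o,th,arc(o,th,.166)[:2])
E
```

```text
time: 3.9
position: [0.5361, 0.0391, 0.1666]
tcp_rot: [[-0.623, 0.783, 0.001], [0.783, 0.623, -0.001], [-0.001, 0.001, -1.0]]
contact_force: [-3.1, -2.7, 2.1]
gripper_width: 0.002
3.9 [0.53607298 0.03912443 0.16658056] [-3.08 -2.73  2.06] tool F [-0.22 -4.11 -2.07]
0.014 128.5 (array([0. , 4.2, 0.6]), 0.0)
0.014 122 (array([ 1.2, 11.9,  0.6]), 0.113)
0.014 118 (array([ 1.4, 16.6,  0.6]), 0.183)
0.014 114 (array([ 1.4, 21.4,  0.6]), 0.253)
0.014 110 (array([ 1. , 26.2,  0.6]), 0.323)
0.014 107 (array([ 0.5, 29.7,  0.6]), 0.375)
0.018 128.5 (array([0. , 0.2, 0.6]), 0.0)
0.018 122 (array([1.6, 7.9, 0.6]), 0.113)
0.018 118 (array([ 2.2, 12.7,  0.6]), 0.183)
0.018 114 (array([ 2.4, 17.5,  0.6]), 0.253)
0.018 110 (array([ 2.3, 22.4,  0.6]), 0.323)
0.018 107 (array([ 1.9, 26. ,  0.6]), 0.375)
0.02 128.5 (array([ 0. , -1.8,  0.5]), 0.0)
0.02 122 (array([1.8, 5.9, 0.6]), 0.113)
0.02 118 (array([ 2.5, 10.7,  0.6]), 0.183)
0.02 114 (array([ 2.9, 15.6,  0.6]), 0.253)
0.02 110 (array([ 2.9, 20.5,  0.6]), 0.323)
0.02 107 (array([ 2.7, 24.1,  0.6]), 0.375)
```

View pics/w3.png

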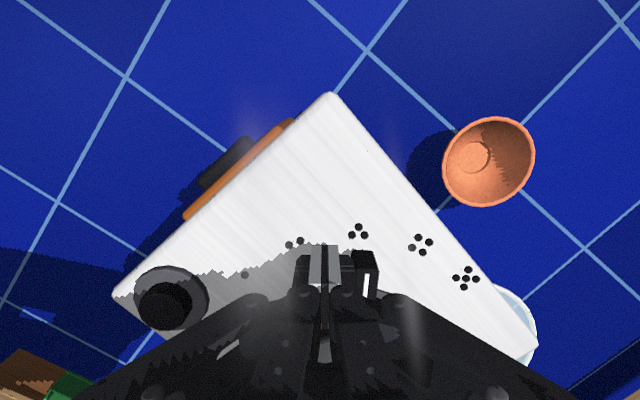

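In contact at 4 N with an offset of about 20 mm. Now I'll push along the arc just past the hump (at 116.5°).

```bash
python3 -m crank '[[1,3,0,0.06,0],[2,6,0,0.11,0],[2,8,0,0.15,0],[2.5,10.5,0,0.18,0],[3,13,0,0.22,0],[3,15.5,0,0.25,0],[3,15.5,0,0.25,0]]'
python3 - <<'E'
from h import *
s=read_state();c=read_camera("wrist");print(s["time"],s["position"],s["contact_force"].round(2),"tool F",(s["tcp_rot"].T@s["contact_force"]).round(2))
cv2.imwrite("pics/w4.png",c["frame"][:,:,::-1])
for th in (112,110,108,107):print(th,arc(.020,th,.166)[:2])
E
```

```text
time: 4.82
position: [0.5466, 0.0514, 0.1666]
tcp_rot: [[-0.41, 0.912, 0.002], [0.912, 0.41, -0.0], [-0.001, 0.002, -1.0]]
contact_force: [-0.5, -0.4, 0.8]
gripper_width: -0.0
4.825 [0.54661304 0.05135555 0.16656304] [-0.49 -0.4   0.81] tool F [-0.17 -0.61 -0.81]
112 (array([0.5, 2.3, 0.5]), 0.039)
110 (array([1. , 4.6, 0.5]), 0.074)
108 (array([1.5, 7. , 0.5]), 0.108)
107 (array([1.7, 8.2, 0.5]), 0.126)
```

View pics/w4.png

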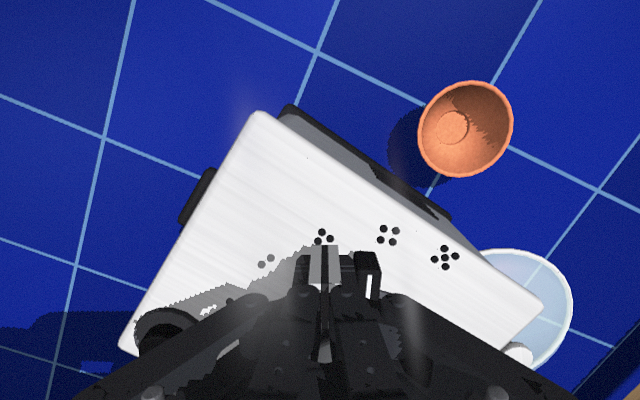

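The force has dropped to about 0 and the tab is just past the hump, short of four pips. I'll go on to 110°.

```bash
python3 -m crank '[[0.5,2.3,0,0.04,0],[1,4.6,0,0.074,0],[1,4.6,0,0.074,0]]'
python3 - <<'E'
from h import *
s=read_state();c=read_camera("wrist");print(s["time"],s["position"],s["contact_force"].round(2),"tool F",(s["tcp_rot"].T@s["contact_force"]).round(2))
cv2.imwrite("pics/w5.png",c["frame"][:,:,::-1])
for th in (112,110,108,107):print(th,arc(.020,th,.166)[:2])
E
```

```text
time: 5.25
position: [0.5504, 0.0542, 0.1666]
tcp_rot: [[-0.342, 0.94, 0.002], [0.94, 0.342, -0.0], [-0.001, 0.002, -1.0]]
contact_force: [-0.9, -0.0, 0.1]
gripper_width: 0.001
5.25 [0.55038667 0.05419048 0.16655384] [-0.91 -0.03  0.14] tool F [ 0.29 -0.87 -0.14]
112 (array([-0.8, -2.3,  0.5]), -0.035)
110 (array([-0. , -0. ,  0.5]), 0.0)
108 (array([0.6, 2.3, 0.5]), 0.035)
107 (array([0.9, 3.5, 0.5]), 0.053)
```

View pics/w5.png

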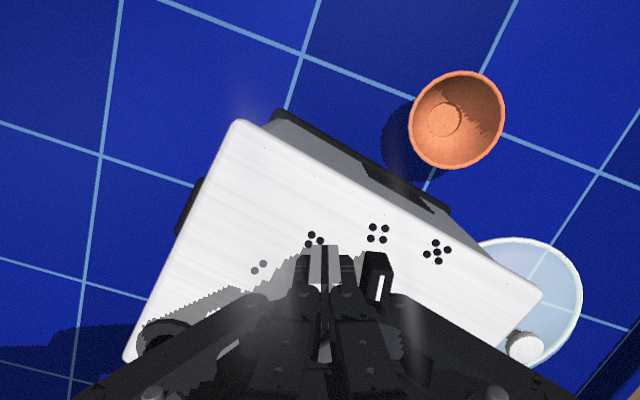

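The tab has jumped ahead, leaving a clear gap to the finger, and points at the four pips. I'll back off, rise and check.

```bash
python3 -m crank '[[0,-8,0,0,0],[0,-8,-30,0,0],[0,-8,-90,0,0],[0,-8,-145,0,0],[-30,10,-145,0,0],[-67,20,-145,0,0],[-67,20,-145,0,0],[-67,20,-145,0,0]]'
python3 - <<'E'
from h import *
s=read_state();c0=read_camera("wrist");print(s["time"],s["position"],s["contact_force"].round(2))
cv2.imwrite("pics/w6.png",c0["frame"][:,:,::-1])
E
```

```text
time: 6.3
position: [0.5912, -0.0018, 0.3114]
tcp_rot: [[-0.342, 0.94, 0.001], [0.94, 0.342, -0.0], [-0.0, 0.001, -1.0]]
contact_force: [0.2, 0.6, -0.0]
gripper_width: 0.003
6.3 [ 0.59116193 -0.00181031  0.3113698 ] [ 0.2   0.62 -0.02]
```

View pics/w6.png

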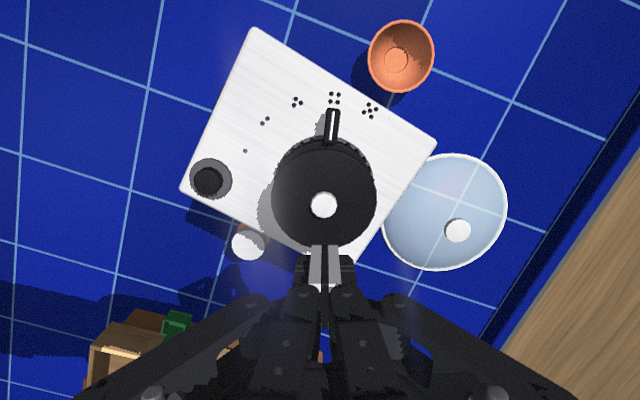

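The tab at (333,110)–(331,140) points at the four pips at (334,98). The key top is at (208,180). I'll measure both.

Run:
```python
from h import *
s=read_state();c0=read_camera("wrist");c=wcam(c0,s);f=c0["frame"];g=cv2.cvtColor(f,cv2.COLOR_RGB2GRAY)
# tab white line inside dark fin: bright pixels in tab window
m=np.zeros_like(g);m[110:142,326:338]=(g[110:142,326:338]>150)
n,l,st,ce=cv2.connectedComponentsWithStats(m);print(st.tolist())
# key: dark pixels inside the bezel
k=((g<62)*255).astype(np.uint8);k[:150]=0;k[205:]=0;k[:,:185]=0;k[:,238:]=0
k=cv2.morphologyEx(k,cv2.MORPH_OPEN,np.ones((5,5)))
for q in cv2.findContours(k,0,2)[0]:
    (x,y),r=cv2.minEnclosingCircle(q);print("key px",x,y,r,cv2.contourArea(q),ray(c,(x,y),.174).round(4))
x=f[85:215,180:345,::-1];cv2.imwrite("pics/w6z.png",cv2.resize(x,None,fx=4.5,fy=4.5,interpolation=cv2.INTER_CUBIC))
for p in((334,113),(331.5,138),(333.5,110)):
    q=ray(c,p,.184)[:2];print("tab",q.round(4),np.hypot(*(q-ax)).round(4),np.degrees(np.arctan2(*(q-ax)[::-1])).round(1))
q=ray(c,(334,98.5),.161)[:2];print("p4",np.degrees(np.arctan2(*(q-ax)[::-1])).round(1))
```

```text
[[0, 0, 640, 400, 255923], [329, 111, 6, 30, 77]]
key px 190.5 200.5 6.5193023681640625 64.5 [ 0.4752 -0.0581  0.174 ]
key px 207.86692810058594 181.91329956054688 14.841639518737793 604.0 [ 0.4866 -0.0342  0.174 ]
key px 188.5 155.5 6.5193023681640625 63.5 [ 0.4642 -0.0156  0.174 ]
tab [0.576  0.0658] 0.0697 103.2
tab [0.5814 0.0454] 0.0486 102.6
tab [0.5748 0.068 ] 0.0721 103.8
p4 103.7
```

View pics/w6z.png

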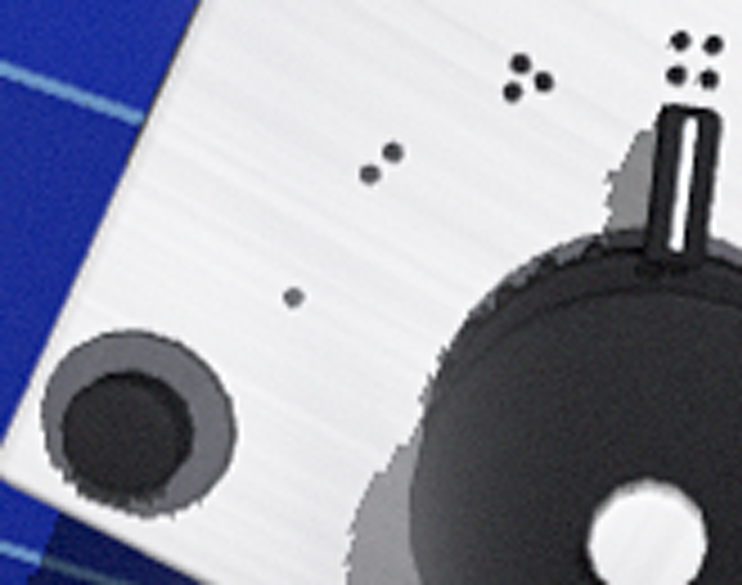

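The selector reads 103.4°, against 103.7–104.0° for mark four, so it rests in click four. The key top is at (0.487, −0.0345). I'll go above it, turning so that the jaws' width is clear of the hopper.

```bash
python3 -m crank '[[5,-50,0,-0.18,0],[5,-109,0,-0.36,0],[5,-109,0,-0.54,0],[5,-109,0,-0.72,0],[5,-109,30,-0.9,0],[5,-109,80,-0.9,0],[5,-109,115,-0.9,0],[5,-109,125,-0.9,0],[5,-109,125,-0.9,0]]'
python3 - <<'E'
from h import *
s=read_state();print(s["time"],s["position"],s["contact_force"].round(2));print(s["tcp_rot"].round(3))
print("to key",(s["tcp_rot"].T@(np.array([.487,-.0345,.174])-s["position"])*1000).round(1))
for n in("scene","wrist"):
    c=read_camera(n);f=c["frame"]
    if n=="scene": f=cv2.resize(f[110:245,260:420],None,fx=4,fy=4,interpolation=cv2.INTER_CUBIC)
    cv2.imwrite(f"pics/k_{n}.png",f[:,:,::-1])
E
```

```text
time: 7.52
position: [0.4875, -0.0338, 0.1871]
tcp_rot: [[-0.949, 0.315, 0.002], [0.315, 0.949, -0.0], [-0.002, 0.0, -1.0]]
contact_force: [0.5, 0.3, 0.1]
gripper_width: 0.002
7.525 [ 0.4875037  -0.03382538  0.18711217] [0.49 0.31 0.1 ]
[[-0.949  0.315  0.002]
 [ 0.315  0.949 -0.   ]
 [-0.002  0.    -1.   ]]
to key [ 0.3 -0.8 13.1]
```

View pics/k_scene.png

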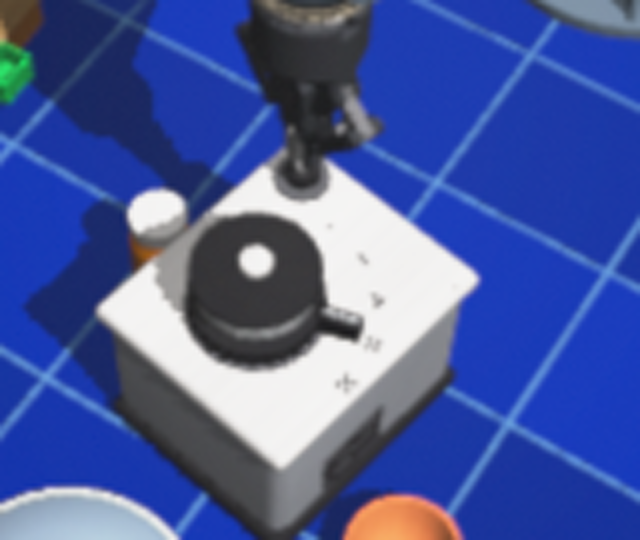

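View pics/k_wrist.png

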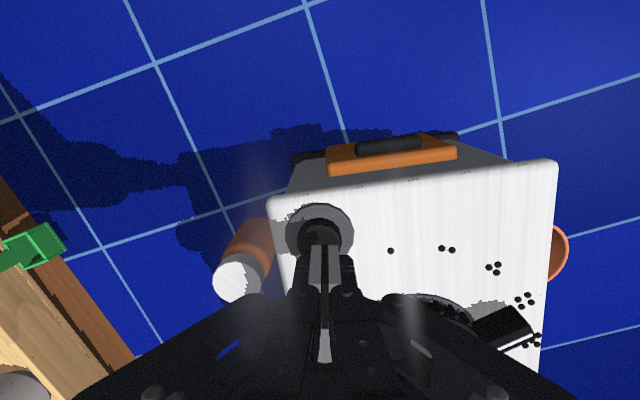

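The fingers are over the key and the tab is still at four pips. Pressing gradually.

```bash
python3 -m crank '[[0,-1,8,0,0],[0,-1,12,0,0],[0,-1,15,0,0],[0,-1,17,0,0],[0,-1,17,0,0]]'; python3 -c "
from h import *
s=read_state();print(s['time'],s['position'],s['contact_force'])"
```

```text
time: 8.25
position: [0.4878, -0.035, 0.171]
tcp_rot: [[-0.949, 0.315, 0.004], [0.315, 0.949, -0.001], [-0.004, 0.001, -1.0]]
contact_force: [-0.5, -0.0, 3.2]
gripper_width: -0.0
8.25 [ 0.48779104 -0.0350067   0.17099993] [-0.47394654 -0.00734488  3.22918562]
```

```bash
python3 -m crank '[[0,0,2,0,0],[0,0,3.5,0,0],[0,0,4.5,0,0],[0,0,4.5,0,0]]'; python3 -c "
from h import *
s=read_state();print(s['time'],s['position'],s['contact_force'])"
```

```text
time: 8.75
position: [0.4879, -0.035, 0.1678]
tcp_rot: [[-0.949, 0.315, 0.004], [0.315, 0.949, -0.001], [-0.004, 0.001, -1.0]]
contact_force: [-8.0, 1.5, 20.6]
gripper_width: -0.001
8.75 [ 0.48793682 -0.03503225  0.16777222] [-8.00554989  1.46506773 20.61784346]
```

It has bottomed out: the tip is 7.8 mm above the deck (8 mm when fully down) at 20 N, well above the 5 N needed. Release straight up and check.

```bash
python3 -m crank '[[0,0,-4,0,0],[0,0,-12,0,0],[0,0,-40,0,0],[0,0,-100,0,0],[-60,30,-150,0,0],[-60,30,-150,0,0],[-60,30,-150,0,0]]'
python3 - <<'E'
from h import *
s=read_state();c0=read_camera("wrist");c=wcam(c0,s);print(s["time"],s["position"],s["contact_force"].round(2))
cv2.imwrite("pics/e_w.png",c0["frame"][:,:,::-1])
q=read_camera("side")["frame"];cv2.imwrite("pics/e_d.png",cv2.resize(q[150:275,250:400],None,fx=4.5,fy=4.5,interpolation=cv2.INTER_CUBIC)[:,:,::-1])
E
```

```text
time: 9.62
position: [0.5544, -0.0252, 0.3184]
tcp_rot: [[-0.949, 0.315, 0.006], [0.315, 0.949, -0.001], [-0.006, 0.001, -1.0]]
contact_force: [-0.6, 0.6, 0.6]
gripper_width: -0.0
9.625 [ 0.55443785 -0.02521868  0.31839932] [-0.56  0.65  0.57]
```

View pics/e_w.png

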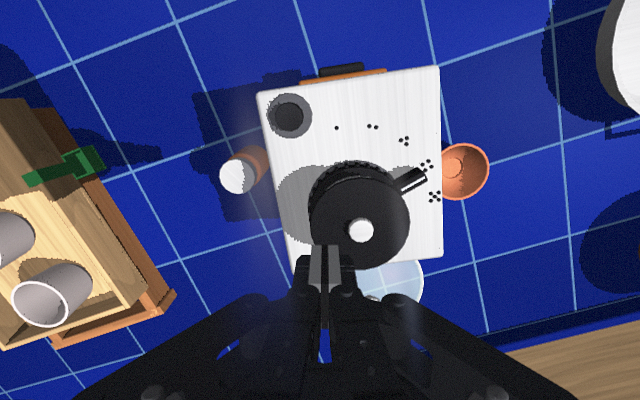

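View pics/e_d.png

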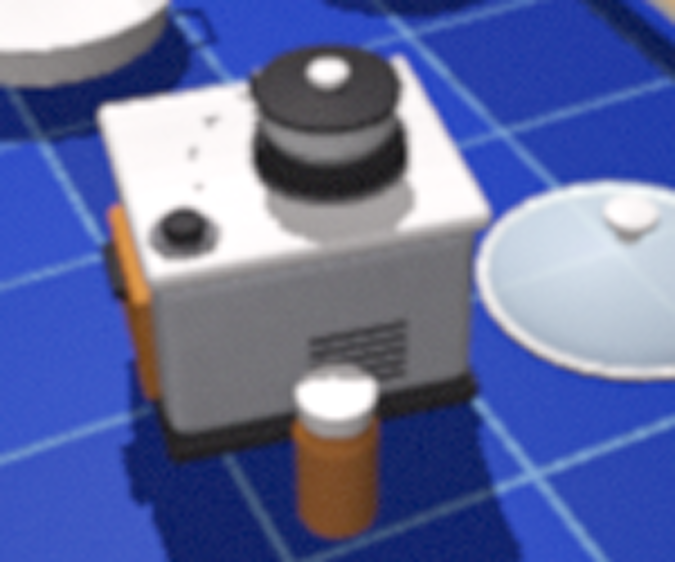

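The side view shows the key up again at (183,222), as at the start. In the wrist view the tab, ending at (426,175), points at the four pips at (427,165). The jar, bowl and lid are unmoved, and the robot touches nothing. Handing in.

```bash
python3 -c "
from station import *
print(close_job())"
```

```text
the job is handed in; nothing more can be done
None
```

The selector is in the four-pip click, and the start key was pressed right down once at that setting and has come up again. I handed the job in at about 9.7 s.

- **Selector:** It started in the three-pip click. I pushed the tab's anticlockwise flank with the shut fingers until it jumped ahead into four. After I backed off, it measured about 103.4°, against 103.7–104.0° for the four-pip mark.
- **Start key:** I pressed until the tip was 7.8 mm above the deck at about 20 N, which matches fully down (8 mm). The wrist also read about 8 N sideways at the bottom, probably friction. I judged the travel from the tip's height, because the key's travel can't be read directly.
- **Last checks:** The final pictures show the key up and the tab still at the four pips. The jar, bowl and lid looked unmoved; the cups, scoop and pan were only partly in view, and the arm never went near them. The gripper was clear of everything, with the wrist force reading near zero. No check failed or disagreed.

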